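# Find the weak recipe-card clip

## Robot

A 6-joint arm with a two-finger parallel gripper is mounted at the origin on the work surface. World frame = base frame: x ahead of the robot, y to its left, z up, the work surface at z = 0. Lengths are in m, angles in degrees, forces in N, time in s.
With the tool pointing down it reaches from about 0.25 to 0.725 m from the base axis. Payload 9.7 kg.
Tool frame: the origin (TCP) lies midway between the tips of the shut fingers; the grasp point (between the pads) lies 19 mm behind it; z points along the fingers, y is the line along which they close (so a half turn about z gives the same grasp; the last joint's range is limited). The gripper opens to 85 mm and grips with 20 to 120 N. Pads are 22 mm wide; open, the fingers measure 114 mm over their backs; the gripper's body (76 mm by 85 mm) begins 54 mm behind the grasp point. The pads swing forward as they close: fully open they stand 13 mm farther back than shut.
Start: joints at [-67.666, 4.979, 10.078, 95.1, 0, 90], TCP at [0.209, -0.509, 0.231] pointing down, gripper open.
Joint ranges: [-179.16, 179.16], [-48.56, 103.87], [-65.8, 70.77], [-126.05, 130.52], [-82.76, 87.17], [-180, 180]. Speed limits (degrees/s): [127.2, 127.2, 147.25, 180, 180, 180].

## Interface

Orientations are given as [roll, pitch, yaw] about the fixed x, y, z axes, in that order (R = Rz(yaw) Ry(pitch) Rx(roll)).
In Python, from workcell import bot gives the robot as it stands.
- The arm moves only by the shell command python3 -m crank 'ROWS' [FORCE]. ROWS is JSON, a list of rows, each an object with "gripper": the finger opening in mm, from 0 to 85.4; "travel": the shift along the tool's x, y, z in mm, a list of three; "twist": the turn, a rotation vector about the tool's x, y, z in rad, a list of three. In form: [{"gripper": gripper, "travel": [tx, ty, tz], "twist": [rx, ry, rz]}, ...]. A call has 1 to 12 rows; each row shifts and turns the commanded pose from where the row before left it, along the tool's axes as they then stand; what a row does not reach is not made up. A row lasts 1/8 s, in which the tool goes at most 62.5 mm and 10.7 degrees, less where a joint would pass 70% of its speed; a pose out of reach is approached as far as the arm can. A call is refused whole if a number of a shift passes 62.5 or a number of a turn 0.188, either way. A call with a gripper value outside its range is refused whole. The fingers move at their own pace and stop on an object; FORCE is the grip in N (left out, the last holds). Time passes only in rows, so rows that do not move let the fingers close. It gives the time, the measured TCP pose, the force, the opening and the grip force at its end, in the units of the state.
- bot.get_obs(): the state, without advancing time (a new reading comes with each control period).
- bot.camera(name): name is "side" or "top" or "wrist"; returns the picture (400x640x3 uint8, red, green, blue); there is no depth.
- bot.calibration(name): a dict with "vfov" (degrees; the focal length in pixels is half the picture's height over the tangent of half this angle, whatever the lens; pixels are square), "cx", "cy" (the principal point, pixels), "camera_from_world" (4x4, takes a point from world to camera coordinates). Camera axes: x right, y down, z forward; pixel columns grow to the right and rows downward; lengths in m; the calibration is good to about 2 mm. A picture is of the moment at which its call begins: read the wrist's pose just before it. calibration takes no time and is no camera call; for the wrist camera it gives the pose at the moment of the call.
- bot.job_done(): hands the job in; it is judged then, once.
The state is a dict: "time": time; "q": joint angles; "qd": joint speeds; "joint_efforts": joint torques, N m; "ee_pos": TCP position; "tcp_rot": TCP orientation; "wrist_force": force on the tool from outside, world axes, zero at the start; "torque": the same for the moment, N m; "opening": finger opening in m; "grasp_force": force on a finger pad.
Only numpy, scipy, OpenCV 4.12 (cv2) and the standard library are available. Lean on these libraries where they do the work, as an engineer would, in place of code of your own. Each camera call takes 0.05 s, during which the arm holds its last target. There are 200 camera calls.

## Task

One of the two recipe-card stands on the counter has a weak clip: try each by pulling its card straight up by the wooden strip, never gripping or pushing the stand itself. If the stand comes up with its card, the clip is good: stand it, card still in it, upright and wholly on the round cork mat. If the card slips out, put that card upright into the open wooden file box, lower edge first, and leave the weak stand standing where it is.

Things in the scene. Friction and masses are not known exactly. Their poses are not given: they have to be found in the camera images.
- stand_1: recipe-card stand, loose, 0.32 kg: round dark steel foot 68 mm across, 14 mm high, under a steel spring clip (50 mm along y, 26 mm along x, jaw tops 62 mm high) gripping a card in its y-z plane. Origin: centre of the foot's underside, z up. The two stands look alike; neither looks nor side tells which is weak. The good clip holds far more than the stand's weight
- stand_2: recipe-card stand, loose, 0.32 kg: round dark steel foot 68 mm across, 14 mm high, under a steel spring clip (50 mm along y, 26 mm along x, jaw tops 62 mm high) gripping a card in its y-z plane. Origin: centre of the foot's underside, z up. Looks like the other. The weak one, whichever it is, lets go at well under half of the stand's weight
- card_1: stiff white recipe card, 45 g, 4 mm thick (x), 70 mm wide (y), 112 mm tall; the top 28 mm is a wooden grip strip 12 mm thick. Origin: middle of its lower edge, z up the card. Starts in stand_1, axes along the stand's, lower edge 35 mm above the counter (27 mm deep in the jaws), top at 147 mm
- card_2: stiff white recipe card, 45 g, 4 mm thick (x), 70 mm wide (y), 112 mm tall; the top 28 mm is a wooden grip strip 12 mm thick. Origin: middle of its lower edge, z up the card. Starts in stand_2, axes along the stand's, lower edge 35 mm above the counter (27 mm deep in the jaws), top at 147 mm
- mat: round cork mat, 180 mm across, 6 mm thick, fixed to the counter; origin at the centre of its underside. The good stand goes here
- file_box: open-topped wooden file box, fixed to the counter: outside 64 mm (x) by 122 mm (y), 75 mm high, walls and floor 6 mm thick, so the opening is 52 by 110 mm; a card goes in with its width along the box's y. Origin at the centre of its underside, z up

How it is judged (in metres and radians):
At the end, for the whole second after the job is handed in: Good stand upright (8 deg), within 60 mm of the mat's centre, its card upright in its clip (11 deg, raised under 15 mm); the other card in the file box, lower edge at most 30 mm above the counter, leaning under 45 deg; weak stand upright within 40 mm of its start; all at rest (((horizontal distance between stand_1 and mat below 0.06 m and height (world z) of stand_1 between 0.003 and 0.012 m and angle between each of stand_1, stand_2's own z axis and vertical below 0.15 rad and linear speed of each of stand_1, card_2 below 0.02 m/s and horizontal distance between card_1 and stand_1 below 0.02 m and z of card_1 in the frame of stand_1 below 0.05 m and angle between card_1's own z axis and vertical below 0.2 rad and x of card_2 in the frame of file_box between -0.028 and 0.028 m and y of card_2 in the frame of file_box between -0.057 and 0.057 m and height (world z) of card_2 below 0.03 m and angle between card_2's own z axis and vertical below 0.8 rad and distance of stand_2 from where it was at the start of the episode below 0.04 m) or (horizontal distance between stand_2 and mat below 0.06 m and height (world z) of stand_2 between 0.003 and 0.012 m and angle between each of stand_2, stand_1's own z axis and vertical below 0.15 rad and linear speed of each of stand_2, card_1 below 0.02 m/s and horizontal distance between card_2 and stand_2 below 0.02 m and z of card_2 in the frame of stand_2 below 0.05 m and angle between card_2's own z axis and vertical below 0.2 rad and x of card_1 in the frame of file_box between -0.028 and 0.028 m and y of card_1 in the frame of file_box between -0.057 and 0.057 m and height (world z) of card_1 below 0.03 m and angle between card_1's own z axis and vertical below 0.8 rad and distance of stand_1 from where it was at the start of the episode below 0.04 m))); the robot touches nothing.
It fails at once if the gripper grips or pushes a stand itself (over 4 N) (contact force between the fingers and stand_1 above 4 N or contact force between the fingers and stand_2 above 4 N).
It also fails if it takes over 67 s, if anything falls off the work surface, if the arm or the gripper's body presses on something with over 40 N, if the wrist force passes 120 N, or if a joint passes its speed limit or range.

## Working session

There is one attempt and no reset: what is moved stays moved. The work goes in short steps, Python scripts to look and compute and a shell command to move; the robot and the scene stay as the last step left them, time stands still between calls to the robot, and variables do not carry over. Pictures are saved under pics/ and viewed, at most 10 in all, crops included, and the job is handed in when it is done.

```bash
mkdir -p pics; ls
python3 - <<'E'
from workcell import bot
import cv2,numpy as np
o=bot.get_obs();print(o)
a=bot.camera("top");b=bot.camera("side")
cv2.imwrite("pics/top0.png",a[...,::-1]);cv2.imwrite("pics/side0.png",b[...,::-1])
for n in("top","side"):print(bot.calibration(n))
E
```

```text
pics
{'time': 0.0, 'q': array([-6.76659365e+01,  5.01159996e+00,  1.00337694e+01,  9.50996619e+01,
       -2.24160540e-04,  8.99985051e+01]), 'qd': array([ 0.00562098,  0.012122  ,  0.03458745, -0.08968554, -0.02460784,
        0.05772862]), 'joint_efforts': array([-3.94074877e-04, -5.20390606e+01,  4.64804149e+01,  1.61366706e-02,
        7.31939599e-05, -2.47799989e-05]), 'ee_pos': array([ 0.20891353, -0.5085254 ,  0.23057214]), 'tcp_rot': array([-1.79922508e+02,  2.22138469e-04,  2.23355587e+01]), 'wrist_force': array([-0.32721151,  0.26455908, -0.47442177]), 'torque': array([ 0.02549437, -0.00283426,  0.0216949 ]), 'grasp_force': 0.0, 'opening': 0.08516387292906266}
{'vfov': 54.98452296276314, 'cx': 317.85422098194897, 'cy': 203.8398135588158, 'camera_from_world': array([[ 0.00966   , -0.9999504 , -0.00242369, -0.00941347],
       [-0.99703252, -0.00944663, -0.07639974,  0.54843849],
       [ 0.07637305,  0.00315452, -0.99707432,  0.75949109],
       [ 0.        ,  0.        ,  0.        ,  1.        ]])}
{'vfov': 50.137770805666136, 'cx': 326.7621496977942, 'cy': 199.08475914254853, 'camera_from_world': array([[-0.98486135, -0.17318572,  0.00740439,  0.53931367],
       [-0.120846  ,  0.65534164, -0.74560283,  0.07780931],
       [ 0.12427536, -0.7352102 , -0.66634946,  0.61860586],
       [ 0.        ,  0.        ,  0.        ,  1.        ]])}
```

View pics/top0.png

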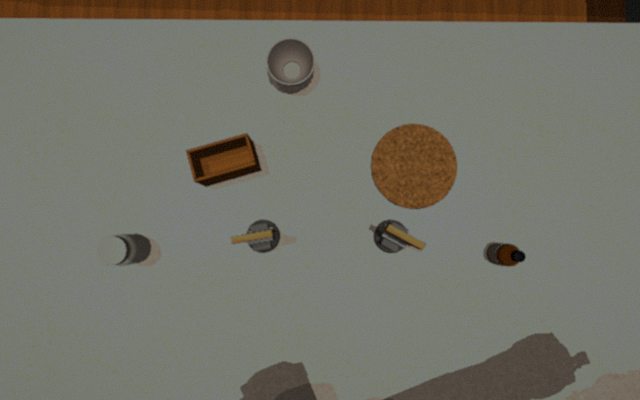

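View pics/side0.png

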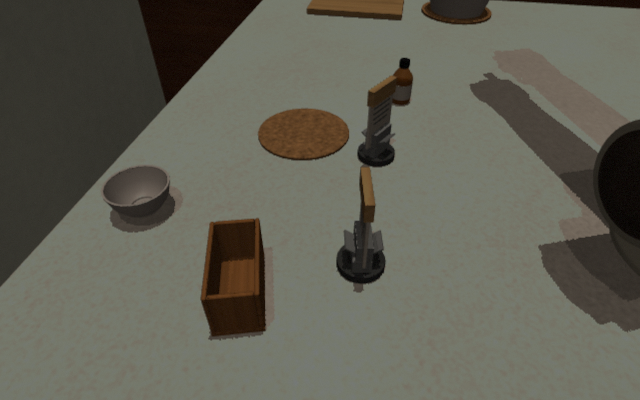

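The top view shows stand A's foot at (263,236) with its strip from (231,239) to (273,235). Stand B's foot is at (391,236) with its strip from (388,228) to (425,246). The mat is at (414,166) and the box at (224,160). The side view agrees.

```bash
cat > h.py <<'E'
from workcell import bot
import cv2,numpy as np
def ray(cal,uv,z,h=400):
    uv=np.atleast_2d(np.array(uv,float));f=h/2/np.tan(np.radians(cal["vfov"])/2)
    T=np.array(cal["camera_from_world"]);R=T[:3,:3];c=-R.T@T[:3,3]
    d=np.c_[(uv[:,0]-cal["cx"])/f,(uv[:,1]-cal["cy"])/f,np.ones(len(uv))]@R
    return (c+d*((z-c[2])/d[:,2])[:,None])[:,:2]
def rect(P):
    (c,s,a)=cv2.minAreaRect((P*1000).astype(np.float32)); b=cv2.boxPoints((c,s,a))
    e=[b[1]-b[0],b[2]-b[1]];e=max(e,key=np.linalg.norm)
    return np.round(c,1),np.round(s,1),round(np.degrees(np.arctan2(e[1],e[0]))%180,1)
def blob(mask,box):
    m=np.zeros_like(mask);x0,y0,x1,y1=box;m[y0:y1,x0:x1]=mask[y0:y1,x0:x1]
    n,l,s,_=cv2.connectedComponentsWithStats(m);k=1+np.argmax(s[1:,4])
    c,_=cv2.findContours((l==k).astype(np.uint8),0,1);return c[0][:,0,:],s[k]
E
python3 - <<'E'
from h import *
cal=bot.calibration("top");im=cv2.imread("pics/top0.png");hsv=cv2.cvtColor(im,cv2.COLOR_BGR2HSV)
for p in[(250,237),(405,236),(235,141),(230,158),(414,166),(260,222),(300,300)]:print(p,hsv[p[1],p[0]])
wood=((hsv[...,0]<28)&(hsv[...,1]>85)).astype(np.uint8)
for n,bx,z in(("A",(220,215,290,265),.147),("B",(375,215,435,265),.147),("box",(175,125,270,195),.075),("mat",(360,115,465,215),.006)):
    c,s=blob(wood,bx);print(n,s,rect(ray(cal,c,z)))
dark=(hsv[...,2]<75).astype(np.uint8)
for n,bx in(("A",(240,212,290,260)),("B",(368,212,415,260))):
    c,s=blob(dark,bx);P=ray(cal,c,.010);print("foot",n,s,cv2.minEnclosingCircle((P*1000).astype(np.float32)))
E
```

```text
(250, 237) [ 21 138 124]
(405, 236) [ 23 143 121]
(235, 141) [ 19 255  30]
(230, 158) [ 15 210 107]
(414, 166) [ 15 179 114]
(260, 222) [30 15 52]
(300, 300) [ 43  14 127]
A [231 230  44  13 302] (array([483.1, 105.6]), array([12.7, 72.4]), np.float32(101.2))
B [384 223  41  27 356] (array([ 484.8, -150.2]), array([73.4, 15.2]), np.float32(60.6))
box [ 187  134   74   52 2571] (array([626.5, 176.9]), array([ 77.2, 127.5]), np.float32(106.7))
mat [ 371  124   86   85 5688] (array([ 632. , -203.2]), array([177.7, 176.5]), np.float32(45.0))
foot A [248 220  32  33 402] ((482.439208984375, 107.3693618774414), 33.51934814453125)
foot B [374 220  41  33 527] ((480.8052673339844, -160.4085235595703), 43.76845932006836)
```

```bash
python3 -m crank '[{"gripper":85,"travel":[49,-28.4,0],"twist":[0,0,0]},{"gripper":85,"travel":[49,-28.4,0],"twist":[0,0,0]},{"gripper":85,"travel":[49,-28.4,0],"twist":[0,0,0]},{"gripper":85,"travel":[49,-28.4,0],"twist":[0,0,0]},{"gripper":85,"travel":[49,-28.4,0],"twist":[0,0,0]},{"gripper":85,"travel":[49,-28.4,0],"twist":[0,0,0]},{"gripper":85,"travel":[49,-28.4,0],"twist":[0,0,0]},{"gripper":85,"travel":[49,-28.4,0],"twist":[0,0,0]},{"gripper":85,"travel":[0,0,0],"twist":[0,0,-0.167]},{"gripper":85,"travel":[0,0,0],"twist":[0,0,-0.167]},{"gripper":85,"travel":[0,0,0],"twist":[0,0,-0.167]},{"gripper":85,"travel":[0,0,0],"twist":[0,0,-0.167]}]' 30
python3 - <<'E'
from h import *
print(bot.get_obs()["ee_pos"],bot.get_obs()["tcp_rot"]);print(bot.calibration("wrist"))
cv2.imwrite("pics/w1.png",bot.camera("wrist")[...,::-1])
E
```

```text
time: 1.6
ee_pos: [0.4852, -0.1495, 0.2309]
tcp_rot: [-180.0, 0.0, 60.9]
wrist_force: [-0.2, 1.1, 0.3]
opening: 0.0849
grasp_force: 0.0
[ 0.48515463 -0.14949622  0.23088309] [-1.79955845e+02  1.08080902e-02  6.09356880e+01]
{'vfov': 58.58655116989903, 'cx': 316.38371412549213, 'cy': 203.9398116235285, 'camera_from_world': array([[ 8.74000406e-01, -4.85924350e-01, -9.04150256e-04,
        -4.96187194e-01],
       [-4.68129633e-01, -8.42490231e-01,  2.66579926e-01,
         6.58061222e-02],
       [-1.30299415e-01, -2.32567704e-01, -9.63812391e-01,
         4.06379618e-01],
       [ 0.00000000e+00,  0.00000000e+00,  0.00000000e+00,
         1.00000000e+00]])}
```

View pics/w1.png

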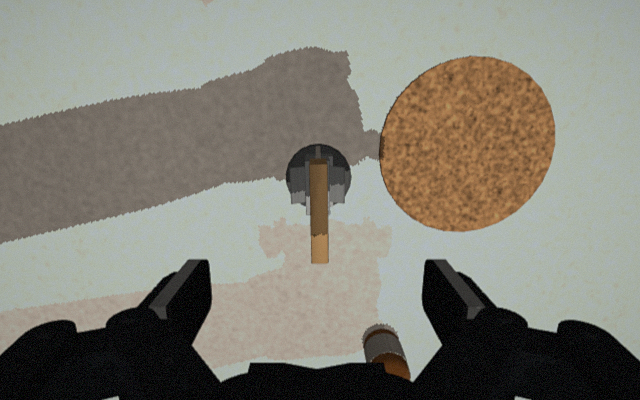

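The wrist view shows strip B between the fingers, from (318,160) to (320,263), with its foot at (320,175) and the mat at (467,144). I'll refine the pose from this picture.

Run:
```python
from h import *
cal=bot.calibration("wrist");im=cv2.imread("pics/w1.png");hsv=cv2.cvtColor(im,cv2.COLOR_BGR2HSV)
wood=((hsv[...,0]<28)&(hsv[...,1]>105)).astype(np.uint8)
c,s=blob(wood,(295,150,345,275));print(s,rect(ray(cal,c,.147)))
c,s=blob(wood,(370,40,570,245));P=ray(cal,c,.006);print(s,cv2.minEnclosingCircle((P*1000).astype(np.float32)))
```

```text
[ 309  159   19  104 1719] (array([ 485.3, -151.8]), array([71.6, 11.5]), np.float32(62.6))
[  379    56   176   175 23855] ((630.7417602539062, -202.23834228515625), 89.50350952148438)
```

```bash
python3 -m crank '[{"gripper":85,"travel":[-2,1,0],"twist":[0,0,-0.03]},{"gripper":60,"travel":[0,0,30],"twist":[0,0,0]},{"gripper":60,"travel":[0,0,30],"twist":[0,0,0]},{"gripper":50,"travel":[0,0,30],"twist":[0,0,0]},{"gripper":40,"travel":[0,0,23],"twist":[0,0,0]},{"gripper":30,"travel":[0,0,0],"twist":[0,0,0]},{"gripper":24,"travel":[0,0,0],"twist":[0,0,0]},{"gripper":18,"travel":[0,0,0],"twist":[0,0,0]},{"gripper":14,"travel":[0,0,0],"twist":[0,0,0]},{"gripper":8,"travel":[0,0,0],"twist":[0,0,0]},{"gripper":8,"travel":[0,0,0],"twist":[0,0,0]},{"gripper":8,"travel":[0,0,0],"twist":[0,0,0]}]' 40
```

```text
time: 3.15
ee_pos: [0.4855, -0.152, 0.1191]
tcp_rot: [179.9, -0.0, 62.3]
wrist_force: [-0.1, -0.1, 5.5]
opening: 0.0111
grasp_force: 39.9
```

```bash
python3 -m crank '[{"gripper":8,"travel":[0,0,-3],"twist":[0,0,0]},{"gripper":8,"travel":[0,0,-5],"twist":[0,0,0]},{"gripper":8,"travel":[0,0,-6],"twist":[0,0,0]},{"gripper":8,"travel":[0,0,-6],"twist":[0,0,0]},{"gripper":8,"travel":[0,0,-10],"twist":[0,0,0]},{"gripper":8,"travel":[0,0,-10],"twist":[0,0,0]},{"gripper":8,"travel":[0,0,-10],"twist":[0,0,0]},{"gripper":8,"travel":[0,0,0],"twist":[0,0,0]},{"gripper":8,"travel":[0,0,0],"twist":[0,0,0]}]'
python3 - <<'E'
from h import *
a=bot.camera("side")[...,::-1];w=bot.camera("wrist")[...,::-1]
cv2.imwrite("pics/s2.png",np.hstack([cv2.resize(a[20:300,200:520],(400,350)),cv2.resize(w,(400,350))]))
E
```

```text
time: 4.28
ee_pos: [0.4851, -0.1518, 0.1681]
tcp_rot: [-180.0, 0.0, 62.3]
wrist_force: [0.4, 0.2, -0.6]
opening: 0.0112
grasp_force: 39.2
```

View pics/s2.png

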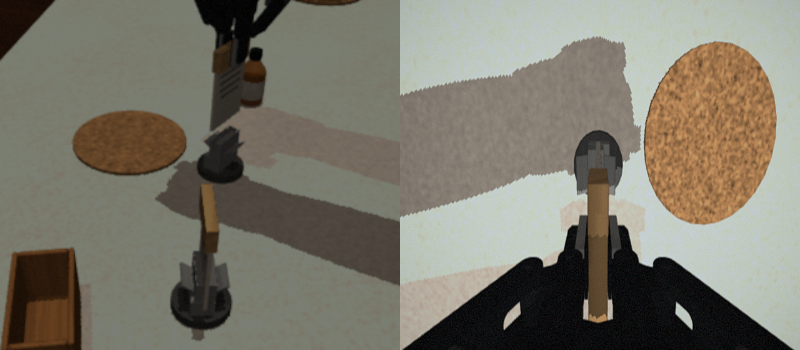

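Card B slipped out: its bare stand is still in place, so that's the weak clip. I'll carry this card to the box.

```bash
python3 -m crank '[{"gripper":8,"travel":[0,0,-43],"twist":[0,0,0]},{"gripper":8,"travel":[0,0,-42],"twist":[0,0,0]},{"gripper":8,"travel":[45.4,-3.1,0],"twist":[0,0,0]},{"gripper":8,"travel":[45.4,-3.1,0],"twist":[0,0,0]},{"gripper":8,"travel":[45.4,-3.1,0],"twist":[0,0,0]},{"gripper":8,"travel":[45.4,-3.1,0],"twist":[0,0,0]},{"gripper":8,"travel":[45.4,-3.1,0],"twist":[0,0,0]},{"gripper":8,"travel":[45.4,-3.1,0],"twist":[0,0,0]},{"gripper":8,"travel":[45.4,-3.1,0],"twist":[0,0,0]},{"gripper":8,"travel":[45.4,-3.1,0],"twist":[0,0,0]}]'
python3 -m crank '[{"gripper":8,"travel":[0,0,0],"twist":[0,0,-0.155]},{"gripper":8,"travel":[0,0,0],"twist":[0,0,-0.155]},{"gripper":8,"travel":[0,0,0],"twist":[0,0,-0.155]},{"gripper":8,"travel":[0,0,0],"twist":[0,0,-0.155]},{"gripper":8,"travel":[0,0,0],"twist":[0,0,-0.155]},{"gripper":8,"travel":[0,0,0],"twist":[0,0,0]},{"gripper":8,"travel":[0,0,0],"twist":[0,0,0]}]'
python3 - <<'E'
from h import *
cal=bot.calibration("wrist");w=bot.camera("wrist")[...,::-1].copy();cv2.imwrite("pics/w3.png",w)
np.save("cal3.npy",cal,allow_pickle=True)
E
```

```text
time: 5.62
ee_pos: [0.6322, 0.1827, 0.2528]
tcp_rot: [-180.0, 0.0, 62.3]
wrist_force: [0.8, -0.0, -0.7]
opening: 0.0113
grasp_force: 39.3
time: 6.5
ee_pos: [0.6318, 0.1813, 0.253]
tcp_rot: [-180.0, 0.0, 106.5]
wrist_force: [-0.1, -0.7, 0.0]
opening: 0.0115
grasp_force: 39.3
```

View pics/w3.png

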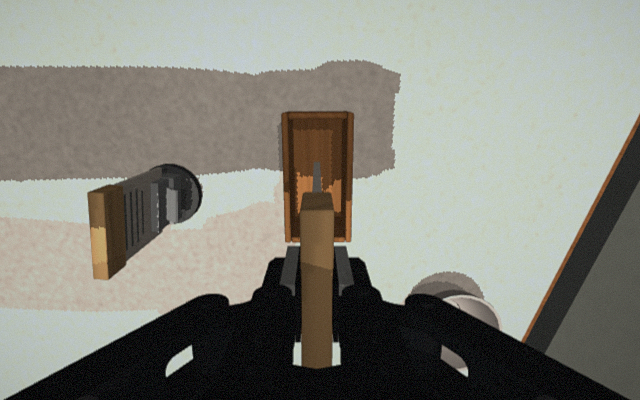

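The wrist view shows the box rim with outer corners at about (282,112), (354,112), (352,242) and (287,242). The card is above it, with its lower end near (317,165).

Run:
```python
from h import *
cal=bot.calibration("wrist")
P=ray(cal,[(282,112),(354,112),(352,242),(286,242)],.075)*1000;print(P.round(1),P.mean(0),rect(P))
```

```text
[[584.8 231.5]
 [644.9 249.4]
 [680.9 133.7]
 [620.  115.6]] [632.6532216  182.54672633] (array([632829.8, 182602.8]), array([ 63505.3, 121524.8]), np.float32(106.9))
```

```bash
python3 -m crank '[{"gripper":8,"travel":[0,0,30],"twist":[0,0,0]},{"gripper":8,"travel":[0,0,30],"twist":[0,0,0]},{"gripper":8,"travel":[0,0,20],"twist":[0,0,0]},{"gripper":8,"travel":[0,0,20],"twist":[0,0,0]},{"gripper":8,"travel":[0,0,20],"twist":[0,0,0]},{"gripper":8,"travel":[0,0,20],"twist":[0,0,0]},{"gripper":8,"travel":[0,0,10],"twist":[0,0,0]},{"gripper":8,"travel":[0,0,10],"twist":[0,0,0]},{"gripper":8,"travel":[0,0,0],"twist":[0,0,0]},{"gripper":8,"travel":[0,0,0],"twist":[0,0,0]}]'
```

```text
time: 7.8
ee_pos: [0.6322, 0.1814, 0.094]
tcp_rot: [179.9, 0.0, 106.7]
wrist_force: [-1.0, 0.2, 0.8]
opening: 0.011
grasp_force: 39.3
```

```bash
python3 -m crank '[{"gripper":16,"travel":[0,0,0],"twist":[0,0,0]},{"gripper":24,"travel":[0,0,0],"twist":[0,0,0]},{"gripper":40,"travel":[0,0,0],"twist":[0,0,0]},{"gripper":60,"travel":[0,0,0],"twist":[0,0,0]},{"gripper":85,"travel":[0,0,0],"twist":[0,0,0]},{"gripper":85,"travel":[0,0,0],"twist":[0,0,0]},{"gripper":85,"travel":[0,0,0],"twist":[0,0,0]},{"gripper":85,"travel":[0,0,-20],"twist":[0,0,0]},{"gripper":85,"travel":[0,0,-40],"twist":[0,0,0]},{"gripper":85,"travel":[0,0,-40],"twist":[0,0,0]},{"gripper":85,"travel":[0,0,-40],"twist":[0,0,0]}]'
python3 - <<'E'
from h import *
a=bot.camera("side")[...,::-1];w=bot.camera("wrist")[...,::-1];cv2.imwrite("pics/w4raw.png",w)
cv2.imwrite("pics/s4.png",np.hstack([cv2.resize(a[20:370,150:550],(400,350)),cv2.resize(w,(400,350))]))
cal=bot.calibration("wrist")
o=bot.get_obs();print(o["ee_pos"],o["tcp_rot"])
E
```

```text
time: 9.18
ee_pos: [0.6317, 0.1813, 0.2346]
tcp_rot: [180.0, 0.0, 106.7]
wrist_force: [1.6, 0.3, 0.5]
opening: 0.0846
grasp_force: 0.0
[0.63295034 0.18162071 0.23855314] [1.79592698e+02 5.79084980e-03 1.06732465e+02]
```

View pics/s4.png

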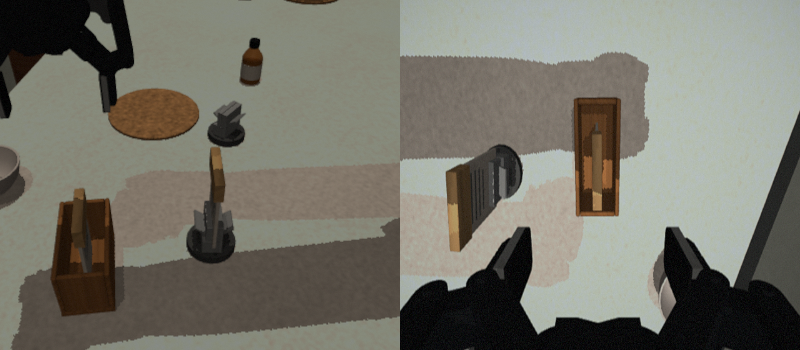

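Card B is standing upright in the box, and its weak stand hasn't moved. Next I'll go over stand A.

```bash
python3 -m crank '[{"gripper":85,"travel":[-7.5,-41,0],"twist":[0,0,0]},{"gripper":85,"travel":[-7.5,-41,0],"twist":[0,0,0]},{"gripper":85,"travel":[-7.5,-41,0],"twist":[0,0,0]},{"gripper":85,"travel":[-7.5,-41,0],"twist":[0,0,0]},{"gripper":85,"travel":[0,0,0],"twist":[0,0,0.096]},{"gripper":85,"travel":[0,0,0],"twist":[0,0,0]},{"gripper":85,"travel":[0,0,0],"twist":[0,0,0]}]'
python3 - <<'E'
from h import *
cal=bot.calibration("wrist");im=bot.camera("wrist")[...,::-1].copy();cv2.imwrite("pics/w5.png",im)
hsv=cv2.cvtColor(im,cv2.COLOR_BGR2HSV)
wood=((hsv[...,0]<28)&(hsv[...,1]>105)).astype(np.uint8)
c,s=blob(wood,(280,130,360,290));print(s,rect(ray(cal,c,.147)))
E
```

```text
time: 10.15
ee_pos: [0.4836, 0.1055, 0.2329]
tcp_rot: [-180.0, -0.0, 101.3]
wrist_force: [0.6, 0.0, 1.4]
opening: 0.0849
grasp_force: 0.0
[ 307  149   18  104 1738] (array([481.4, 109.9]), array([11.3, 70.9]), np.float32(100.9))
```

View pics/w5.png

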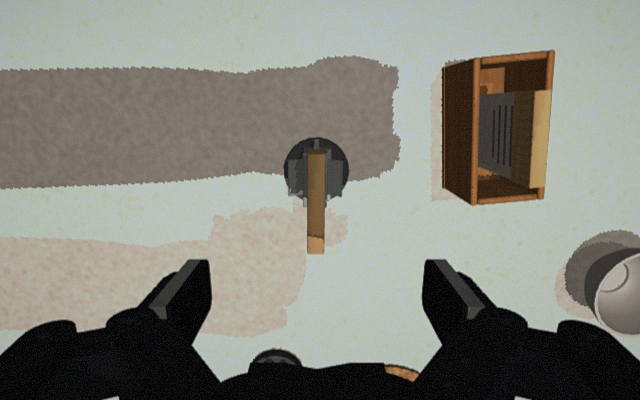

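Strip A runs from (316,149) to (315,253), midway between the fingers. It measures 70.9 x 11.3 mm, as it should. Grasping and pulling next.

```bash
python3 -m crank '[{"gripper":85,"travel":[4.7,-1.3,0],"twist":[0,0,0]},{"gripper":60,"travel":[0,0,30],"twist":[0,0,0]},{"gripper":60,"travel":[0,0,30],"twist":[0,0,0]},{"gripper":50,"travel":[0,0,30],"twist":[0,0,0]},{"gripper":40,"travel":[0,0,24],"twist":[0,0,0]},{"gripper":30,"travel":[0,0,0],"twist":[0,0,0]},{"gripper":24,"travel":[0,0,0],"twist":[0,0,0]},{"gripper":18,"travel":[0,0,0],"twist":[0,0,0]},{"gripper":14,"travel":[0,0,0],"twist":[0,0,0]},{"gripper":8,"travel":[0,0,0],"twist":[0,0,0]},{"gripper":8,"travel":[0,0,0],"twist":[0,0,0]},{"gripper":8,"travel":[0,0,0],"twist":[0,0,0]}]' 60
python3 -m crank '[{"gripper":8,"travel":[0,0,-3],"twist":[0,0,0]},{"gripper":8,"travel":[0,0,-5],"twist":[0,0,0]},{"gripper":8,"travel":[0,0,-6],"twist":[0,0,0]},{"gripper":8,"travel":[0,0,-6],"twist":[0,0,0]},{"gripper":8,"travel":[0,0,-10],"twist":[0,0,0]},{"gripper":8,"travel":[0,0,-10],"twist":[0,0,0]},{"gripper":8,"travel":[0,0,-10],"twist":[0,0,0]},{"gripper":8,"travel":[0,0,0],"twist":[0,0,0]},{"gripper":8,"travel":[0,0,0],"twist":[0,0,0]}]'
python3 - <<'E'
from h import *
a=bot.camera("side")[...,::-1];w=bot.camera("wrist")[...,::-1]
cv2.imwrite("pics/s6.png",np.hstack([cv2.resize(a[20:370,150:550],(400,350)),cv2.resize(w,(400,350))]))
E
```

```text
time: 11.7
ee_pos: [0.4818, 0.1099, 0.1201]
tcp_rot: [179.9, -0.0, 101.2]
wrist_force: [1.1, 0.8, 5.6]
opening: 0.011
grasp_force: 59.4
time: 12.82
ee_pos: [0.4812, 0.1097, 0.1691]
tcp_rot: [-180.0, -0.0, 101.2]
wrist_force: [0.2, 0.0, -3.6]
opening: 0.0108
grasp_force: 58.5
```

View pics/s6.png

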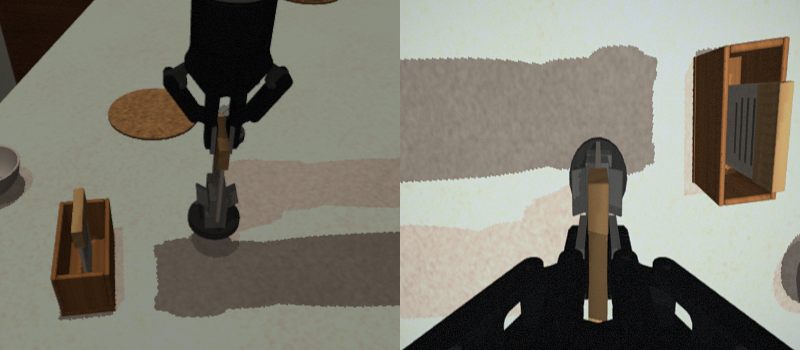

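The stand came up with its card, with the foot about 49 mm clear and the load at about 3.7 N, so clip A is good. I'll carry it to the mat.

```bash
python3 -m crank '[{"gripper":8,"travel":[0,0,-30],"twist":[0,0,0]},{"gripper":8,"travel":[-18.6,4.8,0],"twist":[0,0,0]},{"gripper":8,"travel":[-37.3,9.65,0],"twist":[0,0,0]},{"gripper":8,"travel":[-37.3,9.65,0],"twist":[0,0,0]},{"gripper":8,"travel":[-37.3,9.65,0],"twist":[0,0,0]},{"gripper":8,"travel":[-37.3,9.65,0],"twist":[0,0,0]},{"gripper":8,"travel":[-37.3,9.65,0],"twist":[0,0,0]},{"gripper":8,"travel":[-37.3,9.65,0],"twist":[0,0,0]},{"gripper":8,"travel":[-37.3,9.65,0],"twist":[0,0,0]},{"gripper":8,"travel":[-37.3,9.65,0],"twist":[0,0,0]},{"gripper":8,"travel":[-18.6,4.8,0],"twist":[0,0,0]},{"gripper":8,"travel":[0,0,0],"twist":[0,0,0]}]'
python3 -m crank '[{"gripper":8,"travel":[0,0,0],"twist":[0,0,0]},{"gripper":8,"travel":[0,0,0],"twist":[0,0,0]}]'
```

```text
time: 14.42
ee_pos: [0.6318, -0.2037, 0.1979]
tcp_rot: [-179.9, -0.0, 101.1]
wrist_force: [0.0, 0.3, -3.3]
opening: 0.0109
grasp_force: 59.1
time: 14.68
ee_pos: [0.6316, -0.2017, 0.1995]
tcp_rot: [180.0, -0.0, 101.3]
wrist_force: [-0.1, -0.9, -3.4]
opening: 0.011
grasp_force: 59.1
```

```bash
python3 -m crank '[{"gripper":8,"travel":[0,0,15],"twist":[0,0,0]},{"gripper":8,"travel":[0,0,20],"twist":[0,0,0]},{"gripper":8,"travel":[0,0,15],"twist":[0,0,0]},{"gripper":8,"travel":[0,0,10],"twist":[0,0,0]},{"gripper":8,"travel":[0,0,6],"twist":[0,0,0]},{"gripper":8,"travel":[0,0,3],"twist":[0,0,0]},{"gripper":8,"travel":[0,0,2],"twist":[0,0,0]},{"gripper":8,"travel":[0,0,1],"twist":[0,0,0]},{"gripper":8,"travel":[0,0,0],"twist":[0,0,0]},{"gripper":8,"travel":[0,0,0],"twist":[0,0,0]}]'
```

```text
time: 15.92
ee_pos: [0.6318, -0.2026, 0.1275]
tcp_rot: [180.0, 0.0, 101.2]
wrist_force: [-0.8, 0.5, -3.3]
opening: 0.0106
grasp_force: 59.1
```

```bash
python3 -m crank '[{"gripper":8,"travel":[0,0,1],"twist":[0,0,0]},{"gripper":8,"travel":[0,0,0],"twist":[0,0,0]},{"gripper":8,"travel":[0,0,0],"twist":[0,0,0]}]'
```

```text
time: 16.3
ee_pos: [0.6317, -0.2025, 0.1263]
tcp_rot: [-180.0, -0.0, 101.2]
wrist_force: [0.8, 0.1, -3.9]
opening: 0.0103
grasp_force: 59.1
```

```bash
python3 -m crank '[{"gripper":8,"travel":[0,0,1],"twist":[0,0,0]},{"gripper":8,"travel":[0,0,0],"twist":[0,0,0]},{"gripper":8,"travel":[0,0,0],"twist":[0,0,0]}]'
```

```text
time: 16.68
ee_pos: [0.6319, -0.2026, 0.1262]
tcp_rot: [179.9, 0.0, 101.2]
wrist_force: [-2.2, 2.1, 5.6]
opening: 0.011
grasp_force: 60.3
```

Touched down: the wrist force went from -3.9 N to +5.6 N. Now I'll release and retreat upward.

```bash
python3 -m crank '[{"gripper":16,"travel":[0,0,0],"twist":[0,0,0]},{"gripper":24,"travel":[0,0,0],"twist":[0,0,0]},{"gripper":40,"travel":[0,0,0],"twist":[0,0,0]},{"gripper":60,"travel":[0,0,0],"twist":[0,0,0]},{"gripper":80,"travel":[0,0,0],"twist":[0,0,0]},{"gripper":80,"travel":[0,0,0],"twist":[0,0,0]},{"gripper":80,"travel":[0,0,-20],"twist":[0,0,0]},{"gripper":80,"travel":[0,0,-40],"twist":[0,0,0]},{"gripper":80,"travel":[0,0,-40],"twist":[0,0,0]},{"gripper":80,"travel":[0,0,-10],"twist":[0,0,0]},{"gripper":80,"travel":[0,0,0],"twist":[0,0,0]},{"gripper":80,"travel":[0,0,0],"twist":[0,0,0]}]'
python3 - <<'E'
from h import *
a=bot.camera("side")[...,::-1];w=bot.camera("wrist")[...,::-1]
cv2.imwrite("pics/s7.png",np.hstack([cv2.resize(a[20:370,150:550],(400,350)),cv2.resize(w,(400,350))]))
E
```

```text
time: 18.18
ee_pos: [0.6314, -0.2024, 0.2335]
tcp_rot: [-179.9, -0.1, 101.2]
wrist_force: [0.1, 0.5, -0.7]
opening: 0.0801
grasp_force: 0.0
```

View pics/s7.png

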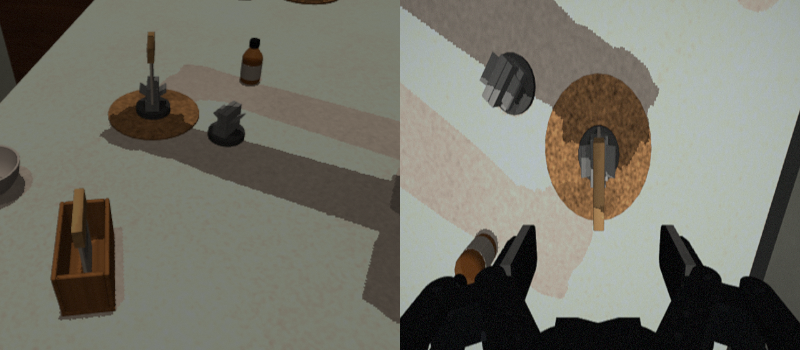

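The good stand is upright in the middle of the mat with its card in the clip, at about (152,105). The weak stand hasn't moved, at (227,130), and the other card is upright in the box at (80,215).

```bash
python3 -c "
from workcell import bot
print(bot.job_done())"
```

```text
the job is handed in; nothing more can be done
None
```

The job is handed in at about 18 s of the 67 s limit: the good stand is upright on the cork mat with its card in the clip, the weak stand's card is upright in the file box, and the weak stand is still standing where it was; no verdict came back.

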